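# Close the tuck flap of the steel dabba

### The job

The rectangular steel dabba on the shelf stands open. With your fingertips, fold its hinged clear flap down flat, keep it pressed down, and push it along until its free edge is tucked fully home beneath the steel lip, so that it stays shut by itself when you let go. Only push and press: do not pinch the flap, do not lift or shove the dabba, and leave the other things on the shelf where they are.

Things in the scene. Friction and masses are not known exactly. Their poses are not given: they have to be found in the camera images.
- dabba: Rectangular steel box, 124 (x) x 160 (y) mm, about 2.2 kg, loose on the shelf. Origin: centre of its underside, z up. Its flap folds towards its +y. A steel deck, top 74 mm up, covers y -80 to -20 mm, with low rails (to 84 mm) at x +-57 mm; then the opening; the lip is a flat plate over y +60 to +80 mm, underside 82, top 86 mm up.
- strip (a joint): Sliding hinge strip on the deck, m along the dabba's +y; starts 0 to 0.003. At 0 the flat flap's free edge is 7 mm short of the lip; at 0.016 (end stop, fully home) it is 9 mm beneath it. About 3 N friction; stays where left. If beyond 0.007 while the flap is raised, the flap would land on top of the lip: draw it back first.
- flap (a joint): Flap angle, rad: 0 = flat, shut, pointing to the dabba's +y; pi/2 = upright; more leans back over the deck (limit 2.0). Starts 1.35 to 1.85. A light spring with friction raises it to about 1 rad if let go flat but not tucked; holding it flat 45 mm from the hinge takes about 2 N. Tucked, it rests up against the lip, below 0.05.
- flap_hinge (a point): Point on the hinge axis at the middle of the flap's width, 77.5 mm above the dabba's underside; moves with the strip. Hinge axis is the dabba's x. Does not turn with the flap.
- flap_edge (a point): Middle of the flap's free edge (white band), 80 mm from the hinge axis, at mid-thickness. The flap is clear acrylic, 100 mm wide, 5 mm thick.
- press_spot (a point): On the flap's outer face (top when flat; away from the lip when upright), mid-width, 45 mm from the hinge. y to the free edge, z out of the face. Beyond it is a steel thumb rib along the width: 70 long, 7 wide, 4 mm high, 58 to 65 mm from the hinge. A fingertip pressed on the face hinge-side of the rib can push it to the lip.
- lip_edge (a point): Middle of the lip's inner lower edge, on the dabba, 82 mm above its underside.
- underside: The inner layer of the flap, the face that looks down into the box when shut; not to be touched (a pinch would). Origin on the hinge axis, y from hinge to free edge.
- shelf: White melamine shelf, 270 x 1120 mm, fixed on brackets about 100 mm above the counter; origin at the middle of its top face.
- lidded_dabba: Bystander: round steel dabba, 100 mm diameter, 108 mm high with its knob. Origin at the centre of its underside.
- salt_pig: Bystander: ceramic salt pig, 110 mm diameter, 112 mm high, mouth towards its -x. Origin at the centre of its underside.
- scoop: Bystander: silicone scoop lying flat, about 160 mm long, 26 mm high, handle to its -x. Origin on its underside near the middle.
- tong: Bystander: steel tong lying flat, about 240 mm long along its x, 18 mm high. Origin on its underside at the middle.
- katori: Bystander: small steel bowl, 70 mm diameter, 40 mm high, close to the dabba on its lip side. Origin at the centre of its underside.
- spice_jar: Bystander: glass jar, 48 mm diameter, 65 mm high, close to the dabba on its hinge side. Origin at the centre of its underside.
Not all that is in view belongs to the job. What is shaped like the dabba but blue is not meant.

How it is judged:
On the way, in this order (a step that is already met when the one before it is completed fails the run):
1. the flap is folded down flat while its edge is still short of the lip (value of joint flap below 0.09 rad and value of joint strip below 0.009 m), for 0.05 s.
2. the flap's edge is tucked beneath the lip (value of joint flap below 0.07 rad and value of joint strip above 0.0115 m), for 0.1 s.
At the end, for the whole second after the job is handed in: The flap lies flat (below 0.07 rad) with its free edge at least 4.5 mm beneath the lip (strip beyond 0.0115 of 0.016), staying so by itself; the dabba stands upright and at rest (all of step 2 and linear speed of dabba below 0.02 m/s and angle between dabba's own z axis and vertical below 0.05 rad); the robot touches nothing.
It fails at once if the flap is pinched (its inner face is touched with more than 2 N) (contact force between the fingers and underside above 2 N).
It fails at once if the dabba is lifted more than 8 mm or tipped (z of dabba in the frame of shelf above 0.008 m or angle between dabba's own z axis and vertical above 0.1 rad).
It fails at once if the dabba is shoved more than 30 mm (distance of dabba from where it was at the start of the episode above 0.03 m).
It fails at once if another thing on the shelf is moved or lifted by more than 25 mm (distance of any of lidded_dabba, salt_pig, scoop, tong, katori, spice_jar from where it was at the start of the episode above 0.025 m).
It also fails if it takes over 35 s, if anything falls off the work surface, if the arm or the gripper's body presses on something with over 40 N, if the wrist force passes 120 N, or if a joint passes its speed limit or range.

### The arm

A 7-joint arm with a two-finger parallel gripper is mounted at the origin on the work surface. World frame = base frame: x ahead of the robot, y to its left, z up, the work surface at z = 0. Lengths are in m, angles in rad, forces in N, time in s.
With the tool pointing down it reaches from about 0.425 to 0.925 m from the base axis. Payload 6.8 kg.
Tool frame: the origin (TCP) lies at the very end of the fingers, on their centre line; the grasp point (between the pads) lies 19 mm behind it; z points along the fingers, y is the line along which they close (so a half turn about z gives the same grasp; the last joint's range is limited). The gripper opens to 85 mm and grips with 20 to 120 N. Pads are 22 mm wide; open, the fingers measure 114 mm over their backs; the gripper's body (76 mm by 85 mm) begins 54 mm behind the grasp point. The pads swing forward as they close: fully open they stand 13 mm farther back than shut.
Start: joints at [1.098, 0.477, 0.022, 1.555, -0.011, 1.109, -0.083], TCP at [0.241, -0.631, 0.231] pointing down, gripper open.
Joint ranges: [-2.96, 2.96], [-0.34, 2.1], [-1.41, 1.46], [0.24, 2.44], [-1.37, 4.51], [0.17, 1.92], [-2.96, 2.96]. Speed limits (rad/s): [2.39, 2.39, 3.14, 3.14, 3.14, 3.14, 3.14].

### API

Orientations are given as a unit quaternion [w, x, y, z].
In Python, from station import get_obs, read_camera, hand_in gives the robot as it stands.
- The arm moves only by the tool arm_command, never from a script. Its argument "commands" is one flat list of numbers, 7 for each row, row after row: the shift along the tool's x, y, z in m, then the turn, a rotation vector about the tool's x, y, z in degrees, then the opening, from 0 (shut) to 1 (fully open). In form: [tx, ty, tz, rx, ry, rz, fingers, tx, ty, tz, rx, ry, rz, fingers, ...]. A call has 1 to 8 rows; each row is the pose to reach, as a shift and turn from the pose commanded when the call began, along the tool's axes at that moment; what a row does not reach only later rows make up. A row lasts 1/10 s, in which the tool goes at most 50 mm and 8.59 degrees, less where a joint would pass 70% of its speed; a pose out of reach is approached as far as the arm can. A call with a gripper value outside its range is refused whole. The fingers move at their own pace and stop on an object; "force" is the grip in N (left out, the last holds). Time passes only in rows, so rows that repeat a pose let the fingers close. It gives the time, the measured TCP pose, the force, the opening and the grip force at its end, in the units of the state.
- get_obs(): the state, without advancing time (a new reading comes with each control period).
- read_camera(name): name is "scene" or "top" or "wrist"; returns a dict with "img" (480x640x3 uint8, red, green, blue), "camera_matrix" (3x3 intrinsics, pixels), "k1" (the pictures are not rectified: a ray, as slopes to the right and down, at radius r is drawn at 1 + k1 r^2 times it, then the intrinsics apply), "pose" (4x4, takes a point from camera to world coordinates). Camera axes: x right, y down, z forward; pixel columns grow to the right and rows downward; lengths in m; the calibration is good to about 2 mm. A picture is of the moment at which its call begins. There is no depth.
- hand_in(): hands the job in; it is judged then, once.
The state is a dict: "t": time; "q": joint angles; "joint_vel": joint speeds; "joint_torque": joint torques, N m; "eef_pos": TCP position; "tool_rot": TCP orientation; "contact_force": force on the tool from outside, world axes, zero at the start; "torque": the same for the moment, N m; "gripper_width": opening from 0.0 (shut) to 1.0 (fully open); "grasp_force": force on a finger pad.
Only numpy, scipy, OpenCV 4.12 (cv2) and the standard library are available. Lean on these libraries where they do the work, as an engineer would, in place of code of your own. Each camera call takes 0.05 s, during which the arm holds its last target. There are 200 camera calls.

## Working session

There is one attempt and no reset: what is moved stays moved. The work goes in short steps, Python scripts to look and compute and a tool call to move; the robot and the scene stay as the last step left them, time stands still between calls to the robot, and variables do not carry over. Pictures are saved under pics/ and viewed, at most 10 in all, crops included, and the job is handed in when it is done.

Besides the shell and the picture viewer there is one more tool, called after "Emit:" as a command line: name --argument value ..., lists and objects as JSON in quotes. arm_command: Moves the arm, as the interface text tells. Its arguments: {"type":"object","properties":{"commands":{"type":"array","items":{"type":"number"}},"force":{"type":"number"}},"required":["commands"]}

```bash
mkdir -p pics
cat > h.py <<'E'
import numpy as np, cv2
from station import get_obs, read_camera
def save(c,n):
    cv2.imwrite(f'pics/{n}.png',c['img'][:,:,::-1])
def ray(c,u,v):
    K=c['camera_matrix'];p=np.array([[[u,v]]],float)
    s=cv2.undistortPoints(p,K,np.array([c['k1'],0,0,0.]))[0,0]
    T=c['pose'];d=T[:3,:3]@np.array([s[0],s[1],1]);return T[:3,3],d
def onz(c,u,v,z):
    o,d=ray(c,u,v);return o+d*(z-o[2])/d[2]
def proj(c,P):
    T=c['pose'];q=T[:3,:3].T@(np.array(P)-T[:3,3])
    r,_=cv2.Rodrigues(np.eye(3))
    return cv2.projectPoints(q[None],r,np.zeros(3),c['camera_matrix'],np.array([c['k1'],0,0,0.]))[0][0,0]
E
python3 - <<'E'
from h import *
import pickle
C={}
for n in('scene','top'):
    c=read_camera(n);C[n]=c;save(c,n+'0');print(n,c['pose'].round(3).tolist(),c['camera_matrix'].round(1).tolist(),c['k1'])
pickle.dump(C,open('c0.pkl','wb'))
o=get_obs();print(o)
E
```

```text
scene [[0.36, 0.644, -0.675, 1.241], [0.933, -0.258, 0.252, -0.287], [-0.012, -0.72, -0.694, 0.964], [0.0, 0.0, 0.0, 1.0]] [[532.6, 0.0, 332.2], [0.0, 532.6, 234.6], [0.0, 0.0, 1.0]] -0.09475352064626587
top [[0.001, -0.998, 0.055, 0.384], [-1.0, -0.0, 0.013, 0.007], [-0.013, -0.055, -0.998, 1.206], [0.0, 0.0, 0.0, 1.0]] [[448.4, 0.0, 320.6], [0.0, 448.4, 238.5], [0.0, 0.0, 1.0]] -0.10741009384266594
{'t': 0.1, 'q': array([ 1.09790393,  0.47770058,  0.02233624,  1.55635895, -0.01147018,
        1.10930814, -0.08311467]), 'joint_vel': array([ 1.53303558e-03, -2.07175183e-03,  3.46961046e-05, -7.71100462e-04,
        2.17036928e-03, -5.71264099e-05,  1.04966684e-03]), 'joint_torque': array([ 4.53014058e-03, -5.97758138e+01,  1.61363292e+00, -2.81956708e+01,
        1.28257499e-02,  5.01949573e-03,  7.90048534e-05]), 'eef_pos': array([ 0.240602  , -0.63008509,  0.23043144]), 'tool_rot': array([-7.93735292e-04,  9.83409342e-01,  1.81398424e-01, -2.19130761e-04]), 'contact_force': array([-0.00853932, -0.59387134, -0.00843743]), 'torque': array([-0.05541068,  0.01355013,  0.05852095]), 'grasp_force': 0.0, 'gripper_width': 1.0020123009906612}
```

View pics/scene0.png

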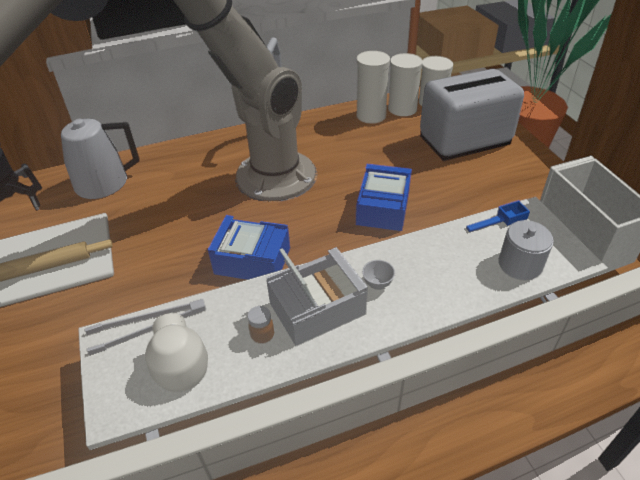

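View pics/top0.png

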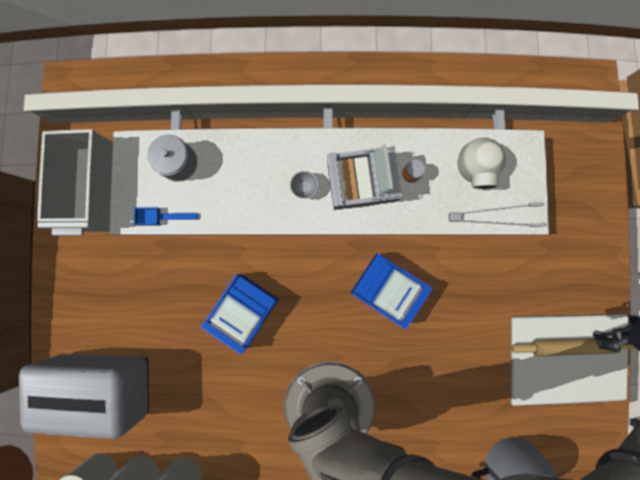

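The steel dabba is at top (365,178) and scene (315,295). The lookalikes are the two blue boxes at top (392,290) and (240,312). I choose the steel one, whose +y (lip side) points to image left in the top view, about world +y. Next is a close crop to check that.

Run:
```python
from h import *
import pickle
C=pickle.load(open('c0.pkl','rb'))
a=cv2.resize(C['top']['img'][135:220,320:430],(776,600),interpolation=cv2.INTER_CUBIC)
b=cv2.resize(C['scene']['img'][235:350,250:400],(780,598),interpolation=cv2.INTER_CUBIC)
cv2.imwrite('pics/a.png',a[:,:,::-1]);cv2.imwrite('pics/b.png',b[:,:,::-1])
```

```text
(no output)
```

View pics/a.png

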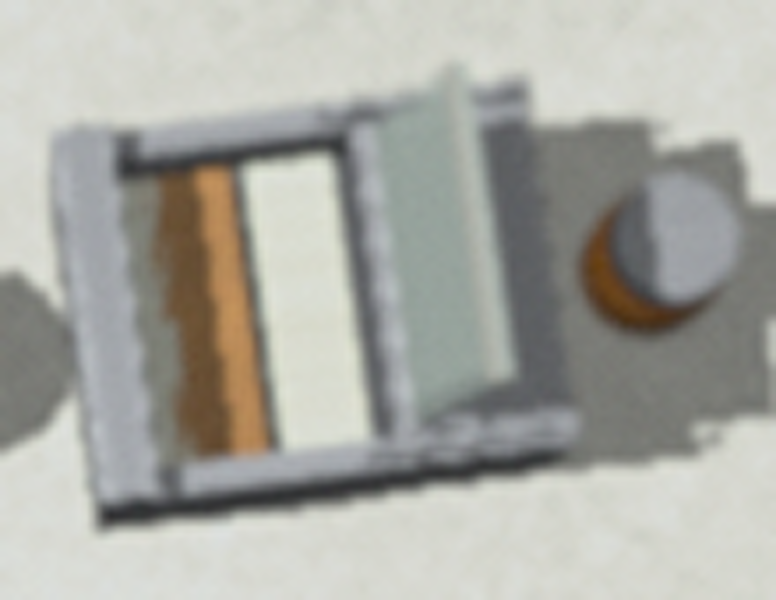

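View pics/b.png

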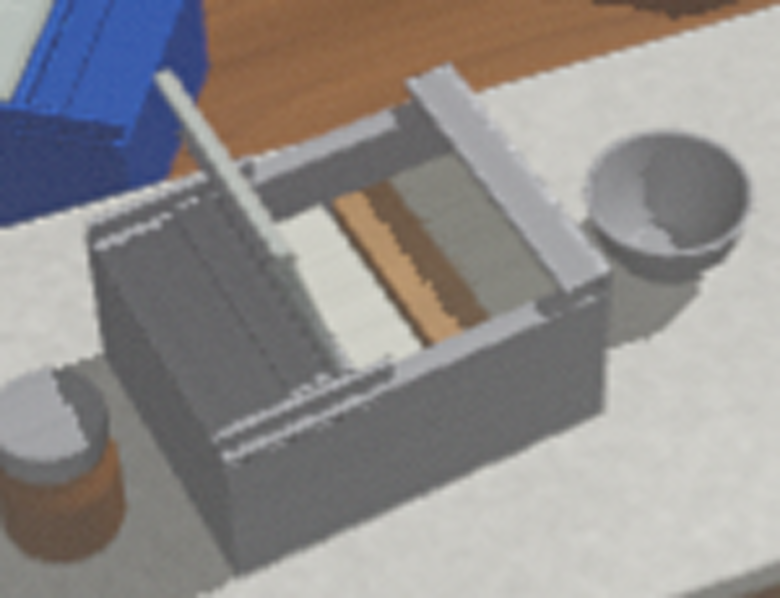

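The crop confirms it: steel, with an open clear flap leaning slightly back. The lip is at the left in the top view (crop x 55–160) and the spice jar is at the right. Next I triangulate the lip corners and the flap's free edge.

Run:
```python
from h import *
import pickle
C=pickle.load(open('c0.pkl','rb'))
A=lambda x,y:(320+(x+.5)/7.055-.5,135+(y+.5)/7.055-.5)
B=lambda x,y:(250+(x+.5)/5.2-.5,235+(y+.5)/5.2-.5)
def tri(a,b):
    o1,d1=ray(C['top'],*A(*a));o2,d2=ray(C['scene'],*B(*b))
    d1/=np.linalg.norm(d1);d2/=np.linalg.norm(d2)
    s=np.linalg.lstsq(np.c_[d1,-d2],o2-o1,rcond=None)[0]
    p,q=o1+s[0]*d1,o2+s[1]*d2;return (p+q)/2,np.linalg.norm(p-q)
L={}
for n,a,b in[('out+',(55,135),(610,272)),('in+',(115,130),(565,300)),('out-',(100,500),(450,65)),('in-',(158,492),(405,80)),('edge+',(460,70),(287,255)),('edge-',(512,375),(162,75))]:
    p,e=tri(a,b);L[n]=p;print(n,p.round(4),round(e,4))
print('len',np.linalg.norm(L['out+']-L['out-']),np.linalg.norm(L['in+']-L['in-']),np.linalg.norm(L['edge+']-L['edge-']))
for k in('out','in','edge'):
    d=L[k+'+']-L[k+'-'];print(k,'mid',((L[k+'+']+L[k+'-'])/2).round(4),'yaw',np.degrees(np.arctan2(d[1],d[0])))
# deck end corners, at z of deck rails
zs=np.mean([L[k][2] for k in('out+','out-','in+','in-')]);print('liptop z',zs)
for p in[(530,85),(578,420)]:print('rail end top',onz(C['top'],*A(*p),zs-.002).round(4))
for p in[(92,228),(225,445)]:print('rail end scene',onz(C['scene'],*B(*p),zs-.002).round(4))
print('lip on plane',[ (onz(C['top'],*A(*p),zs).round(4).tolist()) for p in[(55,135),(115,130),(100,500),(158,492)]])
print('lip scene',[ (onz(C['scene'],*B(*p),zs).round(4).tolist()) for p in[(610,272),(565,300),(450,65),(405,80)]])
```

```text
out+ [0.6382 0.0059 0.1799] 0.0025
in+ [ 0.641  -0.0137  0.1756] 0.0032
out- [ 0.5166 -0.0094  0.1807] 0.0012
in- [ 0.5189 -0.0288  0.1817] 0.0001
edge+ [ 0.6421 -0.1188  0.2473] 0.0029
edge- [ 0.5464 -0.1335  0.25  ] 0.0025
len 0.12253552498054669 0.12319638395758588 0.09690201869691908
out mid [ 0.5774 -0.0018  0.1803] yaw 7.157713501861767
in mid [ 0.5799 -0.0213  0.1786] yaw 7.054416941530069
edge mid [ 0.5942 -0.1262  0.2487] yaw 8.675658151853089
liptop z 0.1794596583255292
rail end top [ 0.6555 -0.1527  0.1775]
rail end top [ 0.5434 -0.167   0.1775]
rail end scene [ 0.5443 -0.1653  0.1775]
rail end scene [ 0.6597 -0.1501  0.1775]
lip on plane [[0.6378, 0.0047, 0.1795], [0.6395, -0.0151, 0.1795], [0.5165, -0.01, 0.1795], [0.5192, -0.0289, 0.1795]]
lip scene [[0.6382, 0.0072, 0.1795], [0.6444, -0.0136, 0.1795], [0.5156, -0.0084, 0.1795], [0.5168, -0.028, 0.1795]]
```

Dabba: origin ≈ (0.589, −0.080, 0.0945), yaw ≈ 7.6°. The lip is 123 mm long (124 given) and the box about 159 mm long (160 given), so both match. The flap leans back at ≈ 1.83 rad with its edge at local y −46 mm. Next I raise the tool, shut the fingers and move over to behind the flap.

Emit:
arm_command --commands '[0.03,-0.02,-0.05,0,0,0,0,0.07,-0.04,-0.07,0,0,4,0,0.11,-0.07,-0.08,0,0,8,0,0.15,-0.095,-0.08,0,0,13.3,0,0.19,-0.12,-0.08,0,0,13.3,0,0.23,-0.145,-0.08,0,0,13.3,0,0.27,-0.17,-0.08,0,0,13.3,0,0.31,-0.195,-0.08,0,0,13.3,0]' --force 30

```text
t: 0.9
eef_pos: [0.4616, -0.3358, 0.3111]
tool_rot: [-0.0, 0.998, 0.066, -0.0]
contact_force: [0.9, -1.1, 0.2]
gripper_width: -0.001
grasp_force: 0.0
```

```bash
cat >> h.py <<'E'
from scipy.spatial.transform import Rotation as R
O=np.array([.589,-.080,.0945]);yaw=7.6
D=R.from_euler('z',yaw,degrees=True)
Rt=D*R.from_euler('x',180,degrees=True)
def loc(p):return D.inv().apply(np.array(p)-O)
def st():
    o=get_obs();q=o['tool_rot'];r=R.from_quat([q[1],q[2],q[3],q[0]])
    print('t',round(o['t'],2),'local mm',(loc(o['eef_pos'])*1e3).round(1),'rot err deg(tool)',np.degrees((r.inv()*Rt).as_rotvec()).round(2),'F local',D.inv().apply(o['contact_force']).round(2),'w',round(o['gripper_width'],3))
    return o,r
def to(local_mm):
    o,r=st();print('shift tool mm',(r.inv().apply(O+D.apply(np.array(local_mm)/1e3)-o['eef_pos'])*1e3).round(1))
E
python3 -c "
from h import *
to([0,-72,200])"
```

```text
t 0.9 local mm [-160.1 -236.7  216.6] rot err deg(tool) [-0.01  0.02  0.02] F local [ 0.7  -1.23  0.18] w -0.001
shift tool mm [ 160.2 -164.7   16.6]
```

Emit:
arm_command --commands '[0.035,-0.035,0,0,0,0,0,0.07,-0.07,0.01,0,0,0,0,0.105,-0.105,0.017,0,0,0,0,0.14,-0.14,0.017,0,0,0,0,0.16,-0.165,0.017,0,0,0,0,0.16,-0.165,0.017,0,0,0,0]'

```text
t: 1.5
eef_pos: [0.5998, -0.1462, 0.2936]
tool_rot: [-0.002, 0.997, 0.071, 0.0]
contact_force: [0.1, -0.4, -0.3]
gripper_width: 0.002
grasp_force: 0.0
```

```bash
python3 -c "
from h import *
to([0,-72,120])
c=read_camera('top');s=read_camera('scene');w=read_camera('wrist')
a=cv2.resize(c['img'][120:230,310:450],(400,300));b=cv2.resize(s['img'][200:350,230:400],(400,300));
m=np.zeros((600,800,3),np.uint8);m[:300,:400]=a;m[:300,400:]=b;m[300:,:400]=cv2.resize(w['img'],(400,300))
cv2.imwrite('pics/m1.png',m[:,:,::-1])"
```

```text
t 1.5 local mm [  2.  -67.  199.1] rot err deg(tool) [-0.2  -0.03  0.53] F local [ 0.04 -0.46 -0.32] w 0.002
shift tool mm [-2.1  5.2 79. ]
```

View pics/m1.png

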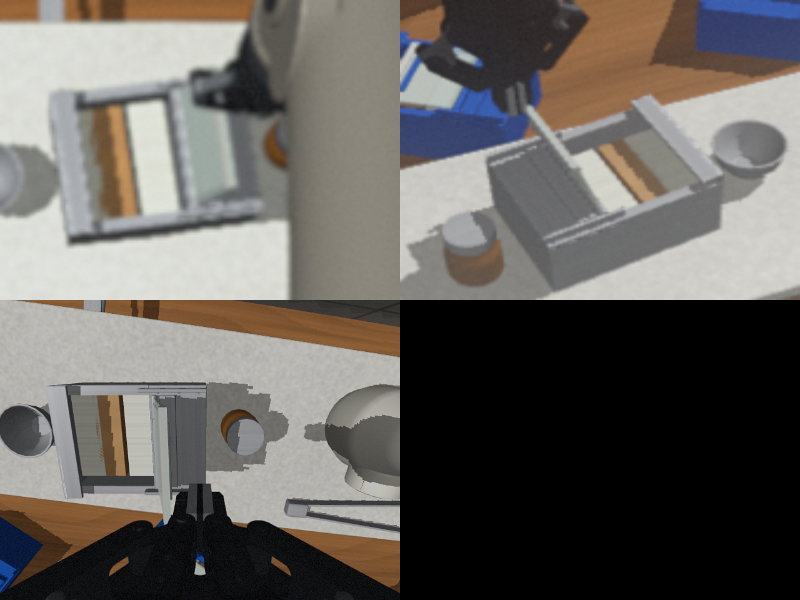

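The top and wrist views show the shut fingers just hinge-side of the flap, about 25 mm behind its white edge, with the jar and katori clear. Now I lower to local z ≈ 122.

Emit:
arm_command --commands '[0,0.004,0.02,0,0,0,0,0,0.004,0.04,0,0,0,0,0,0.004,0.06,0,0,0,0,0,0.004,0.078,0,0,0,0,0,0.004,0.078,0,0,0,0]'

```text
t: 2.15
eef_pos: [0.5955, -0.159, 0.2137]
tool_rot: [-0.0, 0.998, 0.065, -0.003]
contact_force: [-0.5, -0.3, 0.6]
gripper_width: 0.0
grasp_force: 0.0
```

```bash
python3 -c "
from h import *
to([0,-43,122])"
```

```text
t 2.15 local mm [ -4.  -79.1 119.2] rot err deg(tool) [-0.05  0.3  -0.17] F local [-0.55 -0.25  0.63] w 0.0
shift tool mm [  3.9 -36.2  -2.8]
```

Emit:
arm_command --commands '[0.002,-0.004,0,0,0,0,0,0.002,-0.009,0,0,0,0,0,0.002,-0.014,0,0,0,0,0,0.002,-0.019,0,0,0,0,0,0.002,-0.024,0,0,0,0,0,0.002,-0.028,0,0,0,0,0,0.002,-0.032,0,0,0,0,0,0.002,-0.032,0,0,0,0,0]'

```text
t: 2.95
eef_pos: [0.5959, -0.1242, 0.2163]
tool_rot: [-0.0, 0.998, 0.067, -0.0]
contact_force: [-0.1, -0.1, -1.1]
gripper_width: 0.002
grasp_force: 0.0
```

```bash
python3 -c "
from h import *
to([0,-43,122])"
```

```text
t 2.95 local mm [  1.  -44.8 121.8] rot err deg(tool) [-0.02  0.    0.05] F local [-0.11 -0.04 -1.1 ] w 0.002
shift tool mm [-0.9 -1.8 -0.2]
```

Emit:
arm_command --commands '[0,-0.007,0,0,0,0,0,0,-0.014,0,0,0,0,0,0,-0.02,0.002,0,0,0,0,0,-0.025,0.004,0,0,0,0,0,-0.03,0.007,0,0,0,0,0,-0.034,0.011,0,0,0,0,0,-0.038,0.015,0,0,0,0,0,-0.038,0.015,0,0,0,0]'

```text
t: 3.75
eef_pos: [0.5907, -0.0866, 0.2007]
tool_rot: [-0.0, 0.998, 0.067, -0.0]
contact_force: [0.9, 0.1, 0.5]
gripper_width: 0.0
grasp_force: 0.2
```

```bash
python3 -c "
from h import *
to([0,-4.5,90])
s=read_camera('scene');w=read_camera('wrist')
b=cv2.resize(s['img'][220:350,230:400],(524,400));
m=np.zeros((400,800,3),np.uint8);m[:,:400]=b[:,124:];m[:,400:]=cv2.resize(w['img'][200:480,150:430],(400,400))
cv2.imwrite('pics/m2.png',m[:,:,::-1])"
```

```text
t 3.75 local mm [  0.8  -6.8 106.2] rot err deg(tool) [-0.03  0.03  0.05] F local [0.9  0.   0.47] w 0.0
shift tool mm [-0.8 -2.3 16.2]
```

View pics/m2.png

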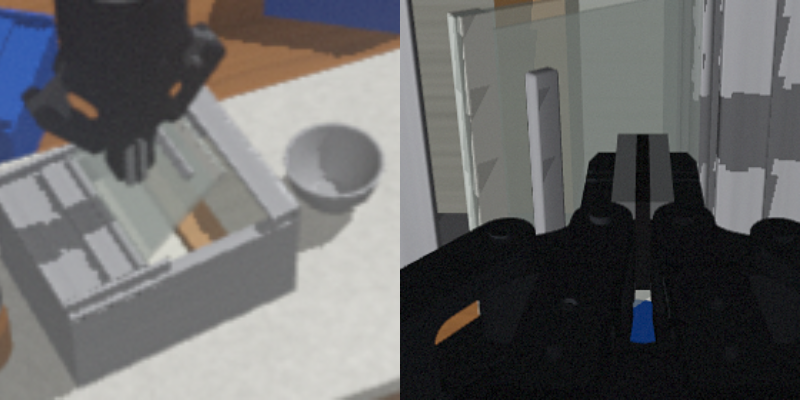

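The flap is at about 35–40°, with the tip on its face hinge-side of the rib (gap about 9 mm) and the free edge still short of the lip. I continue down.

Emit:
arm_command --commands '[0,-0.004,0.006,0,0,0,0,0,-0.006,0.011,0,0,0,0,0,-0.008,0.015,0,0,0,0,0,-0.009,0.019,0,0,0,0,0,-0.01,0.022,0,0,0,0,0,-0.01,0.024,0,0,0,0,0,-0.01,0.024,0,0,0,0]'

```text
t: 4.55
eef_pos: [0.5895, -0.0773, 0.177]
tool_rot: [-0.0, 0.998, 0.066, -0.0]
contact_force: [-0.4, 0.1, 1.2]
gripper_width: -0.001
grasp_force: 0.8
```

```bash
python3 -c "
from h import *
to([0,3,80])"
```

```text
t 4.55 local mm [ 0.8  2.6 82.5] rot err deg(tool) [-0.02  0.02  0.01] F local [-0.43  0.21  1.22] w -0.001
shift tool mm [-0.8 -0.4  2.5]
```

Nearly flat. I press in small steps until the force rises.

Emit:
arm_command --commands '[0,0,0.001,0,0,0,0,0,0,0.002,0,0,0,0,0,0,0.002,0,0,0,0]'

```text
t: 4.85
eef_pos: [0.5895, -0.0773, 0.1761]
tool_rot: [-0.0, 0.998, 0.066, 0.0]
contact_force: [-2.0, 1.4, 7.0]
gripper_width: -0.002
grasp_force: 4.0
```

Emit:
arm_command --commands '[0,0,0.001,0,0,0,0,0,0,0.001,0,0,0,0]'

```text
t: 5.05
eef_pos: [0.5896, -0.0773, 0.176]
tool_rot: [0.0, 0.998, 0.066, 0.0]
contact_force: [-4.0, 3.0, 13.7]
gripper_width: 0.0
grasp_force: 6.7
```

```bash
python3 -c "
from h import *
to([0,3,80])
s=read_camera('scene');w=read_camera('wrist')
b=cv2.resize(s['img'][220:350,230:400],(524,400));
m=np.zeros((400,800,3),np.uint8);m[:,:400]=b[:,124:];m[:,400:]=cv2.resize(w['img'][200:480,150:430],(400,400))
cv2.imwrite('pics/m3.png',m[:,:,::-1])"
```

```text
t 5.05 local mm [ 1.   2.6 81.5] rot err deg(tool) [ 0.01 -0.03 -0.  ] F local [-3.52  3.47 13.66] w 0.0
shift tool mm [-1.  -0.4  1.5]
```

View pics/m3.png

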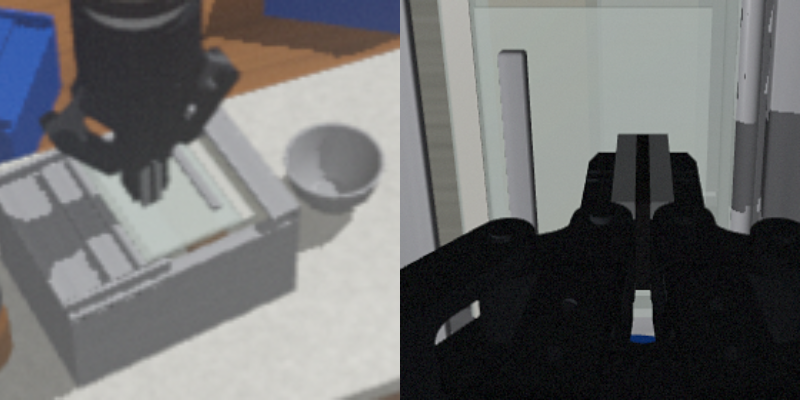

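Hard stop reached (about 7 N/mm), so the flap is flat. Its free edge shows a gap to the lip (wrist crop x 470–485), and the rib is about 15 mm ahead of the finger. Now I push along +y.

Emit:
arm_command --commands '[0,-0.001,-0.0005,0,0,0,0,0,-0.003,-0.0005,0,0,0,0,0,-0.005,-0.0005,0,0,0,0,0,-0.007,-0.0005,0,0,0,0,0,-0.009,-0.0005,0,0,0,0,0,-0.01,-0.0005,0,0,0,0]'

```text
t: 5.75
eef_pos: [0.5885, -0.0698, 0.1761]
tool_rot: [0.001, 0.998, 0.065, 0.001]
contact_force: [-1.0, -3.0, 9.7]
gripper_width: -0.0
grasp_force: 4.8
```

```bash
python3 -c "
from h import *
to([0,13,80])
s=read_camera('scene');w=read_camera('wrist')
b=cv2.resize(s['img'][220:350,230:400],(524,400));
m=np.zeros((400,800,3),np.uint8);m[:,:400]=b[:,124:];m[:,400:]=cv2.resize(w['img'][200:480,150:430],(400,400))
cv2.imwrite('pics/m4.png',m[:,:,::-1])"
```

```text
t 5.75 local mm [ 0.9 10.2 81.6] rot err deg(tool) [ 0.16 -0.05 -0.1 ] F local [-1.38 -2.82  9.65] w -0.0
shift tool mm [-0.9 -2.8  1.6]
```

View pics/m4.png

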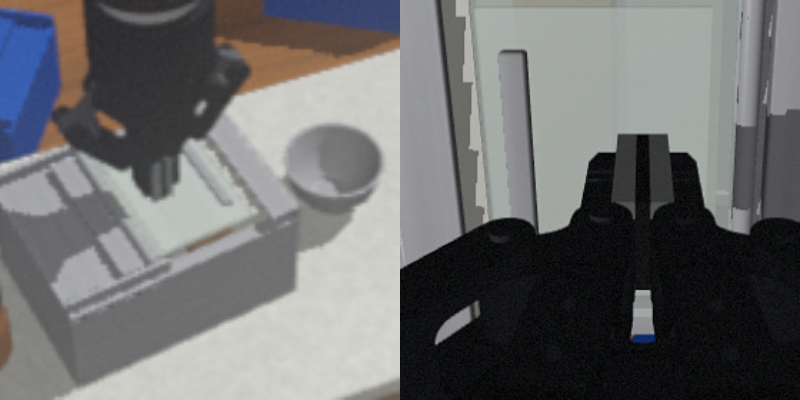

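The flap travels with the fingertip by friction (rib gap unchanged) at about 3 N. I continue towards the end stop.

Emit:
arm_command --commands '[0,-0.002,0,0,0,0,0,0,-0.004,0,0,0,0,0,0,-0.006,0,0,0,0,0,0,-0.007,0,0,0,0,0,0,-0.007,0,0,0,0,0]'

```text
t: 6.35
eef_pos: [0.5876, -0.0627, 0.1761]
tool_rot: [0.001, 0.998, 0.065, 0.0]
contact_force: [-1.6, -2.4, 10.1]
gripper_width: 0.001
grasp_force: 5.0
```

```bash
python3 -c "
from h import *
to([0,22,80])"
```

```text
t 6.35 local mm [ 0.9 17.4 81.6] rot err deg(tool) [ 0.14 -0.04 -0.09] F local [-1.93 -2.14 10.05] w 0.001
shift tool mm [-0.9 -4.6  1.6]
```

Emit:
arm_command --commands '[0,-0.002,0,0,0,0,0,0,-0.004,0,0,0,0,0,0,-0.004,0,0,0,0,0]'

```text
t: 6.65
eef_pos: [0.5875, -0.0596, 0.1761]
tool_rot: [0.002, 0.998, 0.065, 0.001]
contact_force: [0.4, -5.0, 8.6]
gripper_width: -0.001
grasp_force: 4.2
```

```bash
python3 -c "
from h import *
to([0,22,80])
s=read_camera('scene');w=read_camera('wrist')
b=cv2.resize(s['img'][220:350,230:400],(524,400));
m=np.zeros((400,800,3),np.uint8);m[:,:400]=b[:,124:];m[:,400:]=cv2.resize(w['img'][200:480,150:430],(400,400))
cv2.imwrite('pics/m5.png',m[:,:,::-1])"
```

```text
t 6.65 local mm [ 1.2 20.4 81.6] rot err deg(tool) [ 0.21 -0.1  -0.12] F local [-0.31 -4.99  8.55] w -0.001
shift tool mm [-1.2 -1.6  1.6]
```

View pics/m5.png

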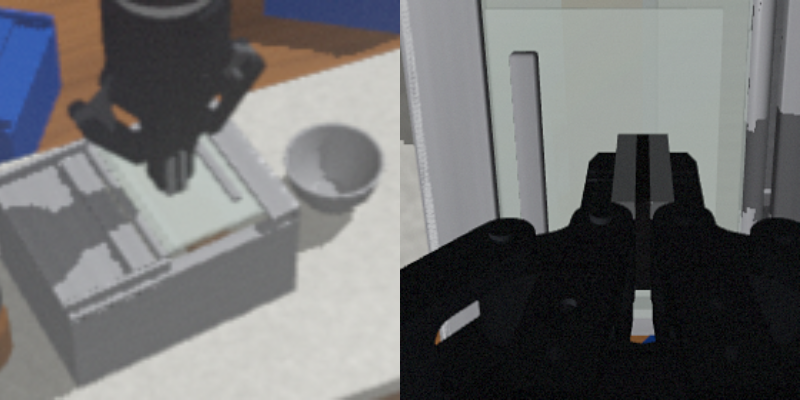

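The white edge band is now hidden under the lip. The rib-to-lip gap is about 6 mm, as it should be at full home, and the finger began to slip at 5 N, which means the end stop. I lift straight off and retreat.

Emit:
arm_command --commands '[0,0.001,-0.001,0,0,0,0,0,0.001,-0.003,0,0,0,0,0,0.001,-0.008,0,0,0,0,0,0,-0.03,0,0,0,0,0,0,-0.06,0,0,0,0,0,0.03,-0.1,0,0,0,0,-0.04,0.08,-0.12,0,0,0,0,-0.08,0.12,-0.12,0,0,0,0]'

```text
t: 7.55
eef_pos: [0.5378, -0.1681, 0.2956]
tool_rot: [0.0, 0.998, 0.068, 0.002]
contact_force: [-0.6, -1.5, -0.8]
gripper_width: 0.002
grasp_force: 0.0
```

Emit:
arm_command --commands '[-0.04,0.04,0,0,0,0,0,-0.08,0.08,0,0,0,0,0,-0.08,0.08,0,0,0,0,0,-0.08,0.08,0,0,0,0,0]'

```text
t: 7.95
eef_pos: [0.4661, -0.2596, 0.2931]
tool_rot: [0.0, 0.998, 0.064, -0.001]
contact_force: [0.6, 0.9, -0.2]
gripper_width: 0.002
grasp_force: 0.0
```

```bash
python3 -c "
from h import *
st()
s=read_camera('scene');c=read_camera('top')
m=np.zeros((400,800,3),np.uint8);m[:,:400]=cv2.resize(s['img'][230:350,260:380],(400,400),interpolation=2);m[:,400:]=cv2.resize(c['img'][125:225,310:410],(400,400),interpolation=2)
cv2.imwrite('pics/m6.png',m[:,:,::-1])"
```

```text
t 7.95 local mm [-145.5 -161.7  198.6] rot err deg(tool) [-0.    0.07 -0.28] F local [ 0.73  0.83 -0.23] w 0.002
```

View pics/m6.png

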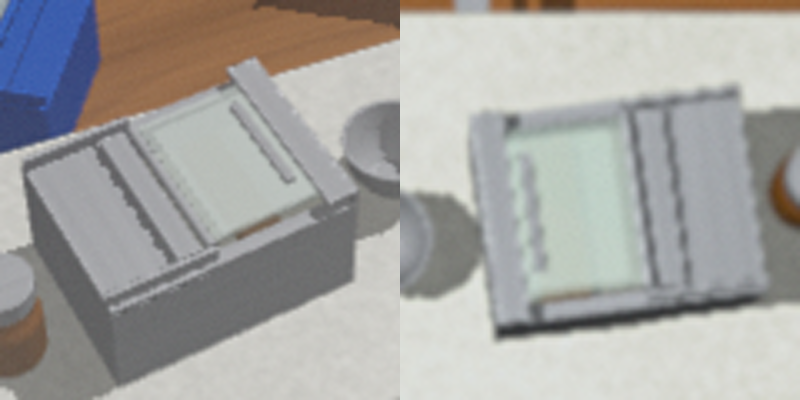

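The flap lies flat with its edge under the lip and the rib only a few mm from the lip. The dabba, jar and katori haven't moved. Handing in.

```bash
python3 -c "
from station import hand_in
print(hand_in())"
```

```text
the job is handed in; nothing more can be done
None
```

I folded the clear flap flat and pushed it home under the steel lip. In the last pictures it stayed shut by itself after I let go, with the dabba, jar and katori where they were; the job is handed in at about 8 s, and no verdict was returned.

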